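# Put the spare bike key away under the ceramic bird

## Task

Put the spare bike key away: lay the oblong silicone key cover that holds the bike key flat and square in the middle of the corner-walled pocket on the mint green key organiser, key side up as it lies now. Then stand the ceramic bird upright on the middle of the cover. The bird is fragile: keep it upright all the way and set it down, do not drop it.

Things in the scene. Friction and masses are not known exactly. Their poses are not given: they have to be found in the camera images.
- cover_mid (a point): Centre (half-way up) of the oblong grey hard silicone key cover: rounded block 66 mm long (its x), 44 mm wide (its y), 20 mm high (z, up), flat on the table, a steel bike key let flush into its upper face. About 60 g. A round grey cover without a key lies about too: not wanted.
- bird_mid (a point): On the axis of the white ceramic bird, 30 mm above its underside. Stands on a round foot 40 mm across, 10 mm high; 62 mm high in all. From 19 to 40 mm up its body is a cylinder 36 mm across. z up; beak along its x (29 mm out), tail along -x (36 mm out, 30 to 48 mm up): best gripped across its y. About 120 g. A ceramic mushroom of similar size stands about too: not wanted.
- pocket (a point): Centre of the pocket floor (cork, 46 mm above the table) on top of the fixed mint organiser (160 x 270 mm). Pocket 86 mm (x) by 64 mm (y) inside, z up. Its wall is four thin corner angles 14 mm high; the middles of its sides are open for fingers (gaps 48 mm in the long, 38 mm in the short sides). Pegs and keys stand 60 to 190 mm off along +y, up to 43 mm above this floor.
Things that resemble listed ones, but are neither listed nor needed, are in the scene too. What is shaped like the part that bears cover_mid but turquoise is not meant. What is shaped like the part that bears bird_mid but purple is not meant.

How it is judged:
By the outcome, as a careful person would: the job done as asked, in the order asked, and still so for the second after the job is handed in, with the robot touching nothing.
It also fails if it takes over 64 s, if anything falls off the work surface, if the arm or the gripper's body presses on something with over 40 N, if the wrist force passes 120 N, or if a joint passes its speed limit or range.

## Robot

A 6-joint arm with a two-finger parallel gripper is mounted at the origin on the work surface. World frame = base frame: x ahead of the robot, y to its left, z up, the work surface at z = 0. Lengths are in mm, angles in rad, forces in N, time in s.
With the tool pointing down it reaches from about 300 to 775 mm from the base axis. Payload 14.6 kg.
Tool frame: the origin (TCP) lies on the mounting face of the last link; the fingertips stand 199 mm ahead of it and the grasp point (between the pads) lies 180 mm ahead of it; z points along the fingers, y is the line along which they close (so a half turn about z gives the same grasp; the last joint's range is limited). The gripper opens to 94 mm and grips with 3 to 60 N. Pads are 16 mm wide; open, the fingers measure 119 mm over their backs; the gripper's body (75 mm by 177 mm) begins 78 mm behind the grasp point.
Start: joints at [-1.184, 0.3, 1.521, -0, 1.321, -0.067], TCP at [241.104, -494.328, 404.646] pointing down, gripper open.
Joint ranges: [-3.03, 3.03], [-0.79, 2.21], [0.23, 2.52], [-1.04, 4.18], [0, 3.07], [-2.55, 2.55]. Speed limits (rad/s): [2.22, 2.22, 2.57, 3.14, 3.14, 3.14].

## Interface

Orientations are given as [roll, pitch, yaw] about the fixed x, y, z axes, in that order (R = Rz(yaw) Ry(pitch) Rx(roll)).
In Python, from cell import manip gives the robot as it stands. The module is installed in compiled form; this text tells all that it offers.
- The arm moves only by the shell command python3 -m creep 'ROWS' [FORCE]. ROWS is a JSON object of lists of equal length, an entry for each row: "slide": the shift along the world's x, y, z in cm, a list of three; "turn": the turn about the world's z in rad; "claw": the opening, from 0 (shut) to 1 (fully open). A call has 1 to 8 rows; each row shifts and turns the commanded pose from where the row before left it; what a row does not reach is not made up. A row lasts 1/8 s, in which the tool goes at most 62.5 mm and 10.7 degrees, less where a joint would pass 70% of its speed; a pose out of reach is approached as far as the arm can. A call with a gripper value outside its range is refused whole. The fingers move at their own pace and stop on an object; FORCE is the grip in N (left out, the last holds). Time passes only in rows, so rows that do not move let the fingers close. It gives the time, the measured TCP pose, the force, the opening and the grip force at its end, in the units of the state.
- manip.read_state(): the state, without advancing time (a new reading comes with each control period).
- manip.camera(name): name is "scene" or "top" or "wrist"; returns (picture, depth): 384x512x3 uint8, red, green, blue; 384x512 float32, mm along the optical axis (not along the pixel's ray), 0 where there is no reading.
- manip.calibration(name): a dict with "intrinsics" (3x3 intrinsics, pixels), "k1" (the pictures are not rectified: a ray, as slopes to the right and down, at radius r is drawn at 1 + k1 r^2 times it, then the intrinsics apply), "pose" (4x4, takes a point from camera to world coordinates). Camera axes: x right, y up, looking along -z (the intrinsics and any distortion apply to the point x, -y, -z); pixel columns grow to the right and rows downward; lengths in mm; the calibration is good to about 2 mm. A picture is of the moment at which its call begins: read the wrist's pose just before it. calibration takes no time and is no camera call; for the wrist camera it gives the pose at the moment of the call.
- manip.sign_off(): hands the job in; it is judged then, once.
Trained networks look in the newest picture that a camera, given by its name, has taken for a name from the list of things; names that differ only in an ending like _2 or _b are one class to them, and where a whole thing is asked for, a point or a joint stands for the part that bears it (a point fixed in the world has none). Each returns a list of dicts, best first, with "score" (0 to 1); they miss things now and then, are a little off and sometimes report something else, mostly with a low value. They report only what shows in the picture. A call takes as long as a camera call. They do not tell look-alikes from the thing itself.
- manip.cut_out(query, camera): "mask" (384x512 bool, what is visible of it) and "position" ([column, row] in pixels, amid what is visible of it).
The state is a dict: "clock": time; "joints": joint angles; "qd": joint speeds; "effort": joint torques, N m; "eef_pos": TCP position; "eef_rot": TCP orientation; "wrist_force": force on the tool from outside, world axes, zero at the start; "moment": the same for the moment, N m; "finger_gap": finger opening in mm; "finger_force": force on a finger pad.
Only numpy, scipy, OpenCV 4.12 (cv2) and the standard library are available. Lean on these libraries where they do the work, as an engineer would, in place of code of your own. Each camera call takes 0.05 s, during which the arm holds its last target. There are 200 camera calls.

## Working session

There is one attempt and no reset: what is moved stays moved. The work goes in short steps, Python scripts to look and compute and a shell command to move; the robot and the scene stay as the last step left them, time stands still between calls to the robot, and variables do not carry over. Pictures are saved under pics/ and viewed, at most 10 in all, crops included, and the job is handed in when it is done.

```bash
mkdir -p pics; cat > h.py <<'E'
import numpy as np, cv2
from cell import manip
def shot(cam):
    c=manip.calibration(cam); p,d=manip.camera(cam); return p,d,c
def world(c,d,uv):
    # uv Nx2 -> world points
    uv=np.atleast_2d(np.array(uv,float)); K=np.array(c["intrinsics"]); k=c["k1"]
    s=cv2.undistortPoints(uv[:,None],K,np.array([k,0,0,0,0.]))[:,0]
    z=np.array([d[int(round(v)),int(round(u))] for u,v in uv])
    P=np.c_[s[:,0]*z,-s[:,1]*z,-z]; T=np.array(c["pose"])
    return P@T[:3,:3].T+T[:3,3]
def cloud(c,d,mask):
    r,q=np.nonzero(mask&(d>0)); return world(c,d,np.c_[q,r])
def save(n,p,s=1): cv2.imwrite(f"pics/{n}.png",cv2.resize(p[...,::-1],None,fx=s,fy=s,interpolation=cv2.INTER_CUBIC))
E
python3 - <<'E'
from h import *
np.set_printoptions(precision=1,suppress=True)
im=[]
for cam in ["top","scene"]:
    p,d,c=shot(cam); save(cam+"0",p,1.5)
    print(cam, np.array(c["pose"])[:3,3])
    for q in ["cover_mid","bird_mid","pocket"]:
        for o in manip.cut_out(q,cam):
            P=cloud(c,d,o["mask"]); print(q,round(o["score"],2),o["position"],o["mask"].sum(),np.median(P,0),P.max(0)-P.min(0),P[:,2].max(),p[o["mask"]].mean(0))
print(manip.read_state())
E
```

```text
top [349.4 -33.7 906.7]
cover_mid 0.89 [302.9, 151.0] 835 [ 599.  -177.6   20. ] [70.6 74.1 25.5] 25.278953583427096 [ 99.3 164.  147.3]
cover_mid 0.85 [355.0, 129.5] 811 [ 628.  -282.1   20.2] [71.1 59.3 25.1] 25.821599832467882 [122.8 117.1 108.2]
bird_mid 0.71 [244.0, 156.7] 501 [597.  -70.3  44.8] [52.7 42.4 65.1] 63.68613788837263 [178.4 173.7 154.3]
pocket 0.72 [77.7, 218.4] 15900 [537.9 243.4  44.2] [246.1 302.9  97.2] 93.83327171732083 [178.9 188.2 163.9]
scene [1033.2 -256.1  758.4]
cover_mid 0.89 [220.8, 243.8] 693 [ 607.8 -182.    20.2] [71.  69.8 19.5] 23.56216889022619 [ 54.9 176.3 156.8]
cover_mid 0.7 [171.4, 277.6] 819 [ 636.4 -286.    20. ] [73.7 60.9 25.5] 24.380526307770424 [131.  126.5 115.6]
bird_mid 0.84 [269.2, 227.6] 487 [612.3 -79.2  42.2] [49.1 40.7 63.6] 63.726155455412936 [180.9 174.3 149.3]
bird_mid 0.63 [311.8, 209.9] 470 [612.8  20.8  40.3] [83.7 55.8 65.3] 63.961337544486355 [107.   52.2 105.7]
pocket 0.74 [388.3, 162.0] 8886 [564.  233.2  43.4] [246.4 337.   95.9] 91.38098923584857 [152.6 175.9 138.6]
{'clock': 0.4, 'joints': array([-1.2,  0.3,  1.5,  0. ,  1.3, -0.1]), 'qd': array([ 0., -0., -0.,  0.,  0., -0.]), 'effort': array([ -0. , -53.1, -35.3,   0.1,   0. ,  -0. ]), 'eef_pos': array([ 241.1, -494.3,  404.6]), 'eef_rot': array([-3.1, -0. ,  0.5]), 'wrist_force': array([0.7, 0.4, 0.3]), 'moment': array([-0., -0.,  0.]), 'finger_force': 0.0, 'finger_gap': 93.8982760172485}
```

View pics/top0.png

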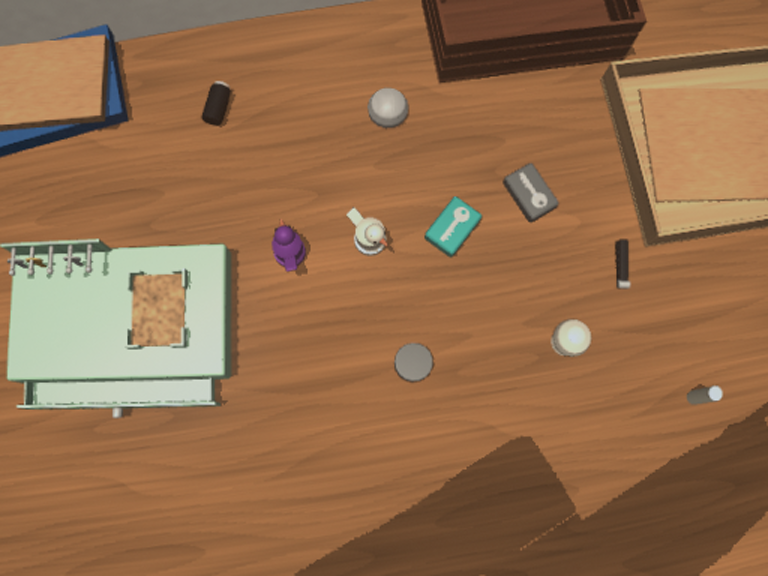

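View pics/scene0.png

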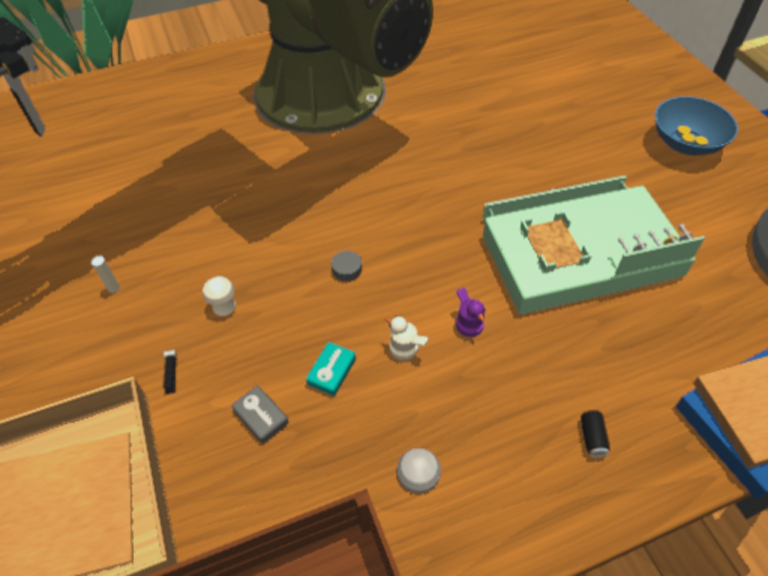

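The top view, in 1.5x pixels:
- **Key covers:** the grey one with a key is at (530,192). The turquoise one at (453,226) and the round grey one at (413,362) are not wanted. The grey oblong one with a key fits.
- **Birds:** the white one is at (371,236), the purple one at (289,248) and the mushroom at (571,338). The white bird with beak and tail fits.
- **Pocket:** at (158,310).

Next I measure poses and confirm them in one crop.

```bash
cat >> h.py <<'E'
def rect(P,lo,hi):
    Q=P[(P[:,2]>lo)&(P[:,2]<hi)]
    m=np.median(Q,0); Q=Q[np.linalg.norm(Q[:,:2]-m[:2],axis=1)<70]
    (c,(w,h),a)=cv2.minAreaRect(Q[:,:2].astype(np.float32)); a=np.radians(a)
    if w<h: w,h=h,w; a+=np.pi/2
    a=(a+np.pi/2)%np.pi-np.pi/2
    return np.round(Q.mean(0),1),np.round(c,1),round(w,1),round(h,1),"long-axis yaw",round(a,3)
def cork(p,d,c):
    hsv=cv2.cvtColor(p,cv2.COLOR_RGB2HSV)
    P=np.full(d.shape+(3,),-1.); r,q=np.nonzero(d>0); P[r,q]=world(c,d,np.c_[q,r])
    m=(abs(P[...,2]-46)<8)&(hsv[...,0]<25)&(hsv[...,1]>70)&(P[...,1]>80)&(P[...,1]<300)&(P[...,0]>400)&(P[...,0]<640)
    m=cv2.morphologyEx(m.astype(np.uint8),cv2.MORPH_OPEN,np.ones((2,2)))
    n,l,s,_=cv2.connectedComponentsWithStats(m); k=1+s[1:,4].argmax()
    return P[l==k]
def bird(P):
    top=P[P[:,2]>15]; b=P[(P[:,2]>28)&(P[:,2]<50)]
    body=P[(P[:,2]>50)]
    return "head",body.mean(0).round(1),"mean all",top.mean(0).round(1),"far tail",b[np.linalg.norm(b[:,:2]-body[:,:2].mean(0),axis=1).argsort()[-15:]].mean(0).round(1)
E
python3 - <<'E'
from h import *
for cam in ["top","scene"]:
    p,d,c=shot(cam)
    if cam=="top": save("crop1",p[100:190,210:385],4)
    for q in ["cover_mid","bird_mid"]:
        for o in manip.cut_out(q,cam):
            P=cloud(c,d,o["mask"])
            print(cam,q,o["position"], *(rect(P,15,27) if q[0]=="c" else bird(P)))
    P=cork(p,d,c); print("cork",len(P),*rect(P,30,60))
print(manip.calibration("wrist")["pose"].round(2))
E
```

```text
top cover_mid [301.1, 150.2] [ 599.8 -178.    20.2] [ 601.1 -178.4] 66.0 44.1 long-axis yaw -0.826
top cover_mid [351.1, 128.5] [ 629.5 -283.3   20.2] [ 630.9 -284.4] 67.1 45.0 long-axis yaw 0.364
top bird_mid [191.9, 163.6] head [610.7  28.4  57.8] mean all [599.5  27.3  47.7] far tail [573.   26.8  46.5]
top bird_mid [243.0, 154.4] head [595.  -78.   57.4] mean all [602.8 -70.5  47.2] far tail [629.2 -54.2  47. ]
cork 1592 [546.5 189.3  46.4] [546.5 188.1] 86.7 65.3 long-axis yaw -0.125
scene cover_mid [221.8, 243.5] [ 604.4 -180.8   20.2] [ 602.7 -180.5] 66.6 44.1 long-axis yaw -0.841
scene cover_mid [174.6, 279.9] [ 633.4 -286.5   20.3] [ 631.7 -286.2] 65.4 44.3 long-axis yaw 0.379
scene bird_mid [271.8, 225.7] head [600.1 -81.4  57.6] mean all [610.8 -76.5  44.6] far tail [629.8 -55.9  46.7]
scene bird_mid [313.7, 210.2] head [615.9  25.   57.3] mean all [607.8  21.8  44.6] far tail [573.6  24.3  46.1]
cork 765 [550.3 190.6  46.4] [549.7 187.7] 86.9 67.3 long-axis yaw -0.137
[[ 4.4000e-01  8.8000e-01  2.1000e-01  3.0034e+02]
 [-9.0000e-01  4.3000e-01  1.0000e-01 -4.6417e+02]
 [ 0.0000e+00 -2.3000e-01  9.7000e-01  3.8455e+02]
 [ 0.0000e+00  0.0000e+00  0.0000e+00  1.0000e+00]]
```

View pics/crop1.png

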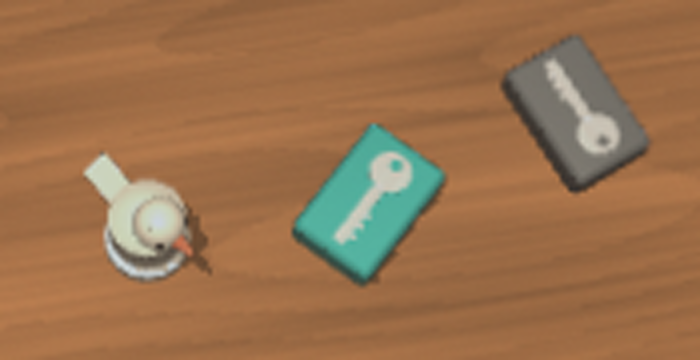

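The grey cover with the key is at crop (575,115) and the white bird at (150,230). Both match the description, so I go above the cover.

```bash
python3 -m creep '{"slide":[[4.9,2.6,-1.1],[4.9,2.6,-1.1],[4.9,2.6,-1.1],[4.9,2.6,-1.1],[4.9,2.6,-1.1],[4.9,2.6,-1.1],[4.8,2.6,-1.1],[4.8,2.6,-1.1]],"turn":[0,0,0,0,0,0,0,0],"claw":[1,1,1,1,1,1,1,1]}'
python3 -m creep '{"slide":[[0,0,0],[0,0,0]],"turn":[0,0],"claw":[1,1]}'
python3 - <<'E'
from h import *
s=manip.read_state(); print(s["eef_pos"].round(1),s["eef_rot"].round(4))
p,d,c=shot("wrist"); save("w1",p)
for o in manip.cut_out("cover_mid","wrist"):
    print(o["score"],o["position"],p[o["mask"]].mean(0).round(),*rect(cloud(c,d,o["mask"]),15,27))
E
```

```text
clock: 1.7
eef_pos: [632.6, -285.3, 316.2]
eef_rot: [3.142, 0.0, 0.454]
wrist_force: [-0.0, -0.2, 0.7]
finger_gap: 94.0
finger_force: 0.0
clock: 1.95
eef_pos: [630.8, -286.6, 316.5]
eef_rot: [-3.141, 0.0, 0.454]
wrist_force: [-0.4, -0.5, 0.0]
finger_gap: 94.1
finger_force: 0.0
[ 630.8 -286.6  316.5] [-3.1414e+00  4.0000e-04  4.5380e-01]
0.7 [141.7, 171.0] [125. 223. 209.] [ 604.  -178.9   19.6] [ 602.8 -178.4] 65.9 44.0 long-axis yaw -0.817
0.56 [250.8, 189.4] [130. 127. 119.] [ 632.8 -283.7   19.7] [ 631.3 -284.4] 65.9 44.0 long-axis yaw 0.374
```

```bash
python3 -m creep '{"slide":[[0.05,0.2,-1.5],[0,0,-2],[0,0,-2],[0,0,-2],[0,0,-1.5],[0,0,-1.4],[0,0,-0.7],[0,0,-0.3]],"turn":[-0.08,0,0,0,0,0,0,0],"claw":[1,1,1,1,1,1,1,1]}' 20
python3 -m creep '{"slide":[[0,0,0],[0,0,0],[0,0,0],[0,0,0],[0,0,0],[0,0,0],[0,0,0]],"turn":[0,0,0,0,0,0,0],"claw":[1,0.3,0.3,0.3,0.3,0.3,0.3]}'
```

```text
clock: 3.05
eef_pos: [631.7, -284.3, 202.4]
eef_rot: [3.142, 0.0, 0.374]
wrist_force: [0.3, -0.3, 0.1]
finger_gap: 93.9
finger_force: 0.0
clock: 3.92
eef_pos: [631.6, -284.3, 202.6]
eef_rot: [-3.142, 0.0, 0.374]
wrist_force: [-0.6, -0.4, 0.8]
finger_gap: 43.7
finger_force: 20.0
```

```bash
python3 -m creep '{"slide":[[0,0,0.5],[0,0,1.5],[0,0,2],[0,0,2],[0,0,2],[0,0,2],[0,0,2],[0,0,1]],"turn":[0,0,0,0,0,0,0,0],"claw":[0.3,0.3,0.3,0.3,0.3,0.3,0.3,0.3]}' 20
python3 -m creep '{"slide":[[-0.8,4.7,0],[-0.8,4.7,0],[-0.8,4.7,0],[-0.8,4.7,0],[-0.8,4.7,0],[-0.8,4.7,0],[-0.8,4.7,0],[-0.8,4.7,0]],"turn":[-0.063,-0.063,-0.063,-0.063,-0.063,-0.063,-0.063,-0.063],"claw":[0.3,0.3,0.3,0.3,0.3,0.3,0.3,0.3]}'
python3 -m creep '{"slide":[[-0.9,4.8,0],[-0.9,4.8,0],[0,0,0],[0,0,0]],"turn":[0,0,0,0],"claw":[0.3,0.3,0.3,0.3]}'
python3 - <<'E'
from h import *
s=manip.read_state(); print(s["eef_pos"].round(1),s["eef_rot"].round(4))
for cam in ["wrist","top"]:
    p,d,c=shot(cam); save(cam+"2",p)
    P=cork(p,d,c); print(cam,len(P),*rect(P,30,60))
    for o in manip.cut_out("cover_mid",cam):
        P=cloud(c,d,o["mask"]); print(o["position"],np.median(P,0)); print(*rect(P,100,170)) if P[:,2].max()>100 else 0
E
```

```text
clock: 4.92
eef_pos: [631.6, -284.3, 334.4]
eef_rot: [3.141, -0.001, 0.374]
wrist_force: [0.1, 0.2, -0.5]
finger_gap: 43.7
finger_force: 20.0
clock: 5.92
eef_pos: [567.1, 93.1, 332.7]
eef_rot: [3.142, 0.0, -0.132]
wrist_force: [0.4, 1.2, -0.4]
finger_gap: 43.5
finger_force: 20.0
clock: 6.42
eef_pos: [549.7, 187.3, 332.5]
eef_rot: [3.141, 0.0, -0.13]
wrist_force: [0.6, -1.5, -0.5]
finger_gap: 44.2
finger_force: 20.0
[549.7 187.3 332.5] [ 3.1412e+00  3.0000e-04 -1.3000e-01]
wrist 1943 [577. 186.  46.] [576.5 186.6] 64.0 28.2 long-axis yaw 1.497
[253.1, 224.9] [556.82508272 187.57708095 149.66813055]
[556.2 187.6 149.3] [553.8 187.9] 57.0 43.7 long-axis yaw -0.143
top 659 [526.5 182.7  46.5] [530.4 184.8] 55.0 54.1 long-axis yaw -0.094
[301.1, 148.9] [ 599.24050583 -177.23698875   20.07176309]
[98.0, 209.1] [523.81312639 172.46953718 149.17943905]
[524.3 173.  147.6] [526.2 174. ] 23.3 14.1 long-axis yaw -0.117
```

View pics/wrist2.png

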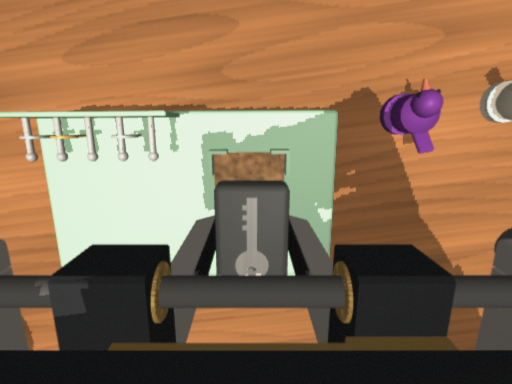

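The picture shows the cover held square at about (252,230). The pocket corners show beyond it at (220,155) and (280,155). I lower it.

```bash
python3 -m creep '{"slide":[[-0.15,0.1,-1.5],[0,0,-1.5],[0,0,-1.5],[0,0,-1.5],[0,0,-1],[0,0,-0.7],[0,0,-0.4],[0,0,-0.1]],"turn":[0,0,0,0,0,0,0,0],"claw":[0.3,0.3,0.3,0.3,0.3,0.3,0.3,0.3]}' 20
python3 -m creep '{"slide":[[0,0,-0.1],[0,0,-0.05],[0,0,0]],"turn":[0,0,0],"claw":[0.3,0.3,0.3]}'
python3 - <<'E'
from h import *
s=manip.read_state(); print(s["eef_pos"].round(1))
for cam in ["scene"]:
    p,d,c=shot(cam); save("s3",p[60:200,280:480],4)
    for o in manip.cut_out("cover_mid",cam):
        P=cloud(c,d,o["mask"]); print(o["position"],*rect(P,15,90))
E
```

```text
clock: 7.62
eef_pos: [548.2, 188.7, 250.6]
eef_rot: [-3.142, -0.0, -0.13]
wrist_force: [0.3, -0.4, -0.2]
finger_gap: 43.8
finger_force: 20.0
clock: 8.0
eef_pos: [548.1, 188.7, 249.3]
eef_rot: [-3.141, -0.0, -0.13]
wrist_force: [0.3, -0.5, -0.7]
finger_gap: 43.5
finger_force: 20.0
[548.1 188.7 249.3]
[222.1, 243.0] [ 604.8 -180.9   20.2] [ 602.8 -180.7] 64.4 44.7 long-axis yaw -0.813
[372.3, 162.7] [557.6 186.6  64.5] [543.9 192.6] 84.4 47.4 long-axis yaw -0.36
[398.1, 167.7] [598.9 241.8  47. ] [576.1 239.1] 137.3 117.5 long-axis yaw 1.456
```

View pics/s3.png

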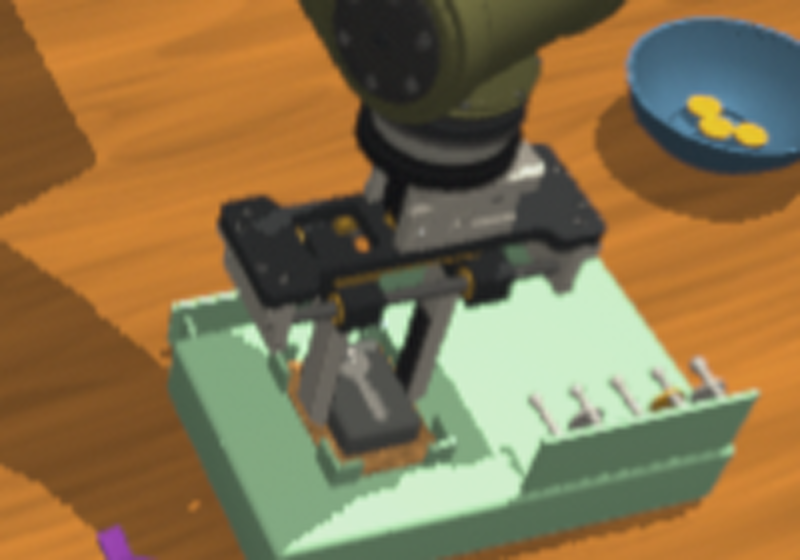

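The cover (crop (375,400)) sits between the four corner angles. I set it down fully, open moderately and rise.

```bash
python3 -m creep '{"slide":[[0,0,-0.05],[0,0,-0.05],[0,0,0],[0,0,0],[0,0,0],[0,0,0]],"turn":[0,0,0,0,0,0],"claw":[0.3,0.3,0.6,0.6,0.6,0.6]}'
python3 -m creep '{"slide":[[0,0,1],[0,0,2],[0,0,3],[0,0,3],[0,-2,2],[0,-5,0],[0,-5,0],[0,-5,0]],"turn":[0,0,0,0,0,0,0,0],"claw":[0.6,0.6,0.6,0.6,0.6,0.6,1,1]}'
python3 - <<'E'
from h import *
for cam in ["wrist","top","scene"]:
    p,d,c=shot(cam)
    for o in manip.cut_out("cover_mid",cam):
        P=cloud(c,d,o["mask"])
        if np.median(P[:,2])>40: print(cam,o["position"],P[:,2].max(),*rect(P,60,72))
    P=cork(p,d,c); print(cam,len(P),*rect(P,40,54))
    if cam=="wrist": save("w4",p)
E
```

```text
clock: 8.85
eef_pos: [548.1, 188.7, 248.1]
eef_rot: [-3.142, 0.0, -0.13]
wrist_force: [-0.1, 0.1, 0.1]
finger_gap: 56.3
finger_force: 0.0
clock: 9.85
eef_pos: [547.5, 16.1, 358.4]
eef_rot: [3.141, 0.0, -0.13]
wrist_force: [0.4, 0.1, 0.5]
finger_gap: 73.3
finger_force: 0.0
wrist [77.9, 213.2] 262.72893130819494 [551.  187.2  65.4] [549.7 189. ] 62.0 44.3 long-axis yaw -0.142
wrist 1222 [563.4 177.5  46. ] [559.8 176.3] 93.3 49.3 long-axis yaw 0.525
top [98.7, 206.5] 70.9360319278544 [547.  197.5  66.3] [548.  197.4] 64.6 26.5 long-axis yaw -0.075
top 262 [542.6 211.7  46.1] [549.1 206.9] 85.9 28.5 long-axis yaw -0.119
scene [371.9, 162.0] 69.92347793496526 [549.9 184.8  65.8] [546.  186.3] 68.0 44.2 long-axis yaw -0.11
scene 108 [538.8 164.6  47. ] [540.4 163.7] 68.5 11.4 long-axis yaw -0.113
```

View pics/w4.png

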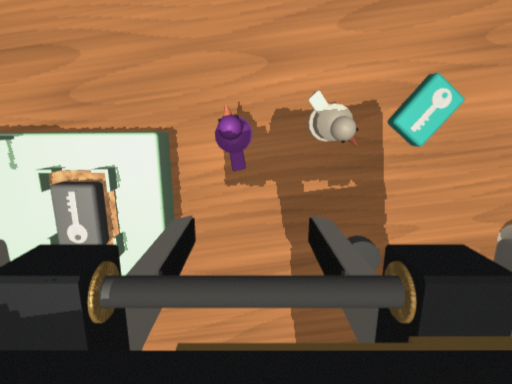

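Both corners and cork strips show around the cover at (80,212). The white bird is at (332,122). I go above the bird.

```bash
python3 -m creep '{"slide":[[0.9,-1.2,0],[0.9,-1.2,0],[0.9,-1.2,0],[0.9,-1.2,-1],[0.9,-1.2,-1],[0.9,-1.2,-1],[0.1,-1.1,-1],[0,-1.1,0]],"turn":[0.1,0.1,0.1,0.1,0.1,0.1,0.1,0.07],"claw":[1,1,1,1,1,1,1,1]}'
python3 -m creep '{"slide":[[0,0,0],[0,0,0]],"turn":[0,0],"claw":[1,1]}'
cat >> h.py <<'E'
def birdfit(P):
    from scipy.optimize import least_squares
    P=P[P[:,2]>3]; z=P[:,2]; t=P[(z>30)&(z<48)]
    b=P[(z>20)&(z<39)]; f=P[(z>2)&(z<10.5)]
    c0=P[:,:2].mean(0)
    def res(c):
        return np.r_[np.linalg.norm(b[:,:2]-c,axis=1)-18, np.maximum(np.linalg.norm(f[:,:2]-c,axis=1)-20,0)]
    c=least_squares(res,c0,loss="soft_l1",f_scale=1).x
    v=t[:,:2]-c; r=np.linalg.norm(v,axis=1); m=(r>24)
    tv=v[m].mean(0) if m.sum() else np.zeros(2)
    return "axis",c.round(1),"n",len(b),len(f),"tail",m.sum(),tv.round(1),"grasp yaw",np.arctan2(tv[1],tv[0]).round(3)
E
python3 - <<'E'
from h import *
s=manip.read_state(); print(s["eef_pos"].round(1),s["eef_rot"].round(3))
for cam in ["wrist","top","scene"]:
    p,d,c=shot(cam)
    for o in manip.cut_out("bird_mid",cam): print(cam,o["position"],*birdfit(cloud(c,d,o["mask"])))
    if cam!="wrist":
        P=cork(p,d,c); print(len(P),*rect(P,40,54))
        for o in manip.cut_out("cover_mid",cam):
            P=cloud(c,d,o["mask"])
            if np.median(P[:,2])>40: print(cam,*rect(P,62,72))
    else: save("w5",p)
E
```

```text
clock: 11.15
eef_pos: [603.2, -74.5, 317.1]
eef_rot: [-3.14, 0.001, 0.644]
wrist_force: [-0.6, 0.6, -0.2]
finger_gap: 93.9
finger_force: 0.0
clock: 11.4
eef_pos: [603.2, -74.4, 318.2]
eef_rot: [-3.142, -0.0, 0.639]
wrist_force: [0.4, -0.3, 0.3]
finger_gap: 94.3
finger_force: 0.0
[603.2 -74.4 318.2] [-3.142 -0.     0.639]
wrist [252.3, 193.3] axis [603.7 -73.3] n 77 98 tail 200 [24.2 17.1] grasp yaw 0.615
wrist [159.1, 132.2] axis [604.5  28.7] n 193 208 tail 218 [-28.5  -2.5] grasp yaw -3.056
626 [542.1 185.3  46.2] [546.5 188.4] 86.6 65.7 long-axis yaw -0.127
top [546.4 188.5  66.2] [547.2 188.8] 65.4 44.0 long-axis yaw -0.103
scene [271.6, 225.4] axis [602.7 -74.8] n 80 64 tail 32 [24.9 15.5] grasp yaw 0.556
scene [316.8, 209.9] axis [603.3  26.8] n 86 69 tail 27 [-27.8  -2.5] grasp yaw -3.051
105 [537.6 164.6  47.5] [538.4 162.7] 68.2 12.6 long-axis yaw -0.136
scene [549.4 185.3  66.1] [547.7 186.4] 68.1 43.8 long-axis yaw -0.089
```

View pics/w5.png

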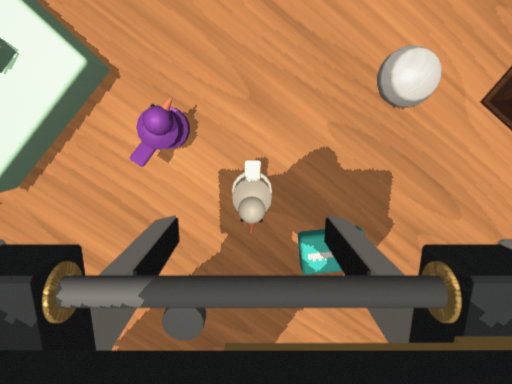

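The bird is centred between the fingers at (252,195), with the tail along the tool x axis. The cover sits within about 1 mm of the pocket middle. I descend and grip.

```bash
python3 -m creep '{"slide":[[0,0.04,-1.5],[0,0,-2],[0,0,-2],[0,0,-2],[0,0,-1.5],[0,0,-1],[0,0,-0.6],[0,0,-0.2]],"turn":[-0.01,0,0,0,0,0,0,0],"claw":[0.85,0.85,0.85,0.85,0.85,0.85,0.85,0.85]}' 15
python3 -m creep '{"slide":[[0,0,0],[0,0,0],[0,0,0],[0,0,0],[0,0,0],[0,0,0],[0,0,0],[0,0,0]],"turn":[0,0,0,0,0,0,0,0],"claw":[0.7,0.6,0.5,0.45,0.4,0.3,0.3,0.3]}'
python3 -m creep '{"slide":[[0,0,0.3],[0,0,1],[0,0,1.5],[0,0,2],[0,0,2.5],[0,0,2.5],[0,0,2],[0,0,1]],"turn":[0,0,0,0,0,0,0,0],"claw":[0.3,0.3,0.3,0.3,0.3,0.3,0.3,0.3]}'
```

```text
clock: 12.8
eef_pos: [603.2, -74.9, 210.1]
eef_rot: [3.141, -0.0, 0.63]
wrist_force: [-0.4, -0.8, -0.5]
finger_gap: 79.7
finger_force: 0.0
clock: 13.8
eef_pos: [603.1, -74.9, 210.2]
eef_rot: [-3.142, -0.0, 0.63]
wrist_force: [-0.5, 0.3, -0.6]
finger_gap: 35.7
finger_force: 15.0
clock: 14.8
eef_pos: [603.0, -74.9, 340.4]
eef_rot: [3.14, -0.002, 0.63]
wrist_force: [0.8, -0.2, -1.4]
finger_gap: 35.6
finger_force: 15.0
```

```bash
python3 -m creep '{"slide":[[-0.2,1,0],[-0.5,2,0],[-0.6,2.5,0],[-0.6,3,0],[-0.6,3,0],[-0.6,3,0],[-0.6,3,0],[-0.6,3,0]],"turn":[-0.03,-0.06,-0.08,-0.08,-0.08,-0.08,-0.08,-0.08],"claw":[0.3,0.3,0.3,0.3,0.3,0.3,0.3,0.3]}'
python3 -m creep '{"slide":[[-0.6,2.5,0],[-0.4,2,0],[-0.2,1,0],[0,0.3,0],[0,0,0],[0,0,0]],"turn":[-0.08,-0.07,-0.04,0,0,0],"claw":[0.3,0.3,0.3,0.3,0.3,0.3]}'
python3 - <<'E'
from h import *
p,d,c=shot("wrist"); save("w6",p)
for o in manip.cut_out("cover_mid","wrist"):
    P=cloud(c,d,o["mask"])
    if np.median(P[:,2])>40: print(*rect(P,60,72))
for o in manip.cut_out("bird_mid","wrist"): 
    P=cloud(c,d,o["mask"]); P[:,2]-=130; print(o["position"],*birdfit(P))
E
```

```text
clock: 15.8
eef_pos: [559.7, 131.0, 338.4]
eef_rot: [3.142, 0.0, 0.057]
wrist_force: [0.5, 0.6, -0.8]
finger_gap: 35.5
finger_force: 15.0
clock: 16.55
eef_pos: [548.2, 187.6, 338.2]
eef_rot: [3.142, 0.0, -0.13]
wrist_force: [-0.2, -0.3, -1.0]
finger_gap: 35.5
finger_force: 15.0
[567.5 187.9  65.4] [561.2 188. ] 44.1 38.2 long-axis yaw 1.443
[249.4, 234.8] axis [549.2 188.6] n 710 270 tail 566 [29.6 -4.2] grasp yaw -0.142h.py:37: RuntimeWarning: Mean of empty slice.
  c0=P[:,:2].mean(0)
  ret = um.true_divide(
Traceback (most recent call last):
  File "h.py", line 40, in birdfit
    c=least_squares(res,c0,loss="soft_l1",f_scale=1).x
      ~~~~~~~~~~~~~^^^^^^^^^^^^^^^^^^^^^^^^^^^^^^^^^
ValueError: Initial guess is outside of provided bounds
```

View pics/w6.png

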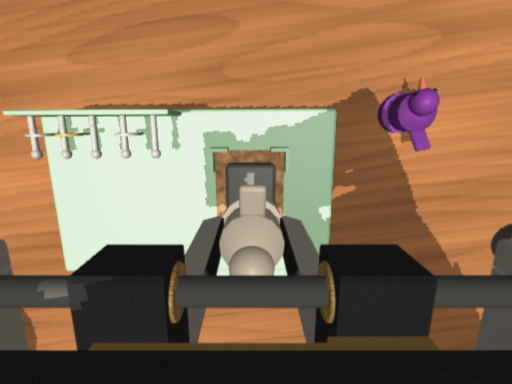

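The bird is held upright at (250,235), with the cover below it at (250,180) central in the pocket. I lower it gently.

```bash
python3 -m creep '{"slide":[[-0.1,0,-0.6],[0,0,-1.2],[0,0,-1.4],[0,0,-1.2],[0,0,-0.8],[0,0,-0.4],[0,0,-0.2],[0,0,-0.1]],"turn":[0,0,0,0,0,0,0,0],"claw":[0.3,0.3,0.3,0.3,0.3,0.3,0.3,0.3]}'
python3 -m creep '{"slide":[[0,0,-0.1],[0,0,-0.05],[0,0,-0.05],[0,0,0],[0,0,0]],"turn":[0,0,0,0,0],"claw":[0.3,0.3,0.3,0.3,0.3]}'
```

```text
clock: 17.7
eef_pos: [547.2, 188.1, 279.3]
eef_rot: [-3.141, -0.0, -0.13]
wrist_force: [0.0, -0.1, -1.1]
finger_gap: 35.5
finger_force: 15.0
clock: 18.32
eef_pos: [547.1, 188.1, 277.2]
eef_rot: [-3.142, -0.0, -0.13]
wrist_force: [-0.4, -0.5, 0.4]
finger_gap: 35.6
finger_force: 15.0
```

```bash
python3 -m creep '{"slide":[[0,0,-0.05],[0,0,0],[0,0,0]],"turn":[0,0,0],"claw":[0.3,0.3,0.3]}'
```

```text
clock: 18.7
eef_pos: [547.1, 188.1, 276.7]
eef_rot: [-3.142, -0.0, -0.13]
wrist_force: [0.9, -1.1, -1.4]
finger_gap: 35.4
finger_force: 15.0
```

```bash
python3 -m creep '{"slide":[[0,0,-0.05],[0,0,0],[0,0,0]],"turn":[0,0,0],"claw":[0.3,0.3,0.3]}'
python3 -m creep '{"slide":[[0,0,-0.03],[0,0,0],[0,0,0]],"turn":[0,0,0],"claw":[0.3,0.3,0.3]}'
```

```text
clock: 19.08
eef_pos: [547.1, 188.1, 276.2]
eef_rot: [-3.142, -0.0, -0.13]
wrist_force: [0.3, -0.4, -0.1]
finger_gap: 35.2
finger_force: 15.0
clock: 19.45
eef_pos: [547.1, 188.1, 276.1]
eef_rot: [-3.141, -0.0, -0.13]
wrist_force: [-2.4, -0.3, 4.3]
finger_gap: 35.3
finger_force: 15.0
```

Contact shows as 4.3 N, so I release and rise.

```bash
python3 -m creep '{"slide":[[0,0,0],[0,0,0],[0,0,0],[0,0,0],[0,0,0],[0,0,0]],"turn":[0,0,0,0,0,0],"claw":[0.42,0.48,0.54,0.6,0.6,0.6]}'
python3 -m creep '{"slide":[[0,0,0.5],[0,0,1],[0,0,2],[0,0,2],[0,0,2],[0,0,2],[0,-2,1],[0,-4,0]],"turn":[0,0,0,0,0,0,0,0],"claw":[0.6,0.6,0.6,0.6,0.6,0.6,0.6,0.6]}'
python3 -m creep '{"slide":[[0,-5,0],[0,-5,0],[0,-5,0],[0,-4,0],[0,0,0],[0,0,0]],"turn":[0,0,0,0,0,0],"claw":[0.6,0.6,0.6,0.6,0.6,0.6]}'
python3 - <<'E'
from h import *
for cam in ["top","scene"]:
    p,d,c=shot(cam)
    if cam=="scene": save("s7",p[60:200,280:480],4)
    for o in manip.cut_out("bird_mid",cam):
        P=cloud(c,d,o["mask"]); P[:,2]-=66 if P[:,2].max()>100 else 0
        print(cam,o["position"],P[:,2].max().round(1),*birdfit(P))
    for o in manip.cut_out("cover_mid",cam):
        P=cloud(c,d,o["mask"])
        if np.median(P[:,2])>40: print("cover",*rect(P,62,72))
    P=cork(p,d,c); print("cork",*rect(P,40,54))
E
```

```text
clock: 20.2
eef_pos: [547.1, 188.1, 275.8]
eef_rot: [-3.142, 0.0, -0.13]
wrist_force: [-0.2, -0.1, 0.4]
finger_gap: 56.2
finger_force: 0.0
clock: 21.2
eef_pos: [546.9, 127.1, 381.7]
eef_rot: [-3.141, -0.001, -0.129]
wrist_force: [0.5, -0.7, -0.1]
finger_gap: 56.1
finger_force: 0.0
clock: 21.95
eef_pos: [546.8, -62.0, 380.8]
eef_rot: [-3.141, 0.0, -0.131]
wrist_force: [0.0, 0.1, 0.4]
finger_gap: 56.2
finger_force: 0.0
top [97.4, 200.6] 64.8 axis [549.3 187.9] n 74 55 tail 38 [27.1 -4.5] grasp yaw -0.165
cover [537.2 183.8  65.9] [546.6 188.3] 63.9 42.8 long-axis yaw -0.122
cork [535.9 181.7  46.2] [545.8 189. ] 85.8 65.1 long-axis yaw -0.081
scene [314.2, 209.2] 64.7 axis [603.2  26.9] n 88 62 tail 26 [-27.8  -2.3] grasp yaw -3.058
scene [373.4, 150.3] 61.5 axis [546.9 187.5] n 88 78 tail 17 [29.1 -7.7] grasp yaw -0.26
scene [391.1, 162.1] 50.4 axis [631.9 301.1] n 89 152 tail 1 [ -48.7 -115.8] grasp yaw -1.969
cover [557.3 178.5  65.4] [548.1 186.4] 64.8 42.6 long-axis yaw -0.105
cork [586.6 192.9  45.8] [587.  194.3] 45.8 17.8 long-axis yaw -1.514
```

View pics/s7.png

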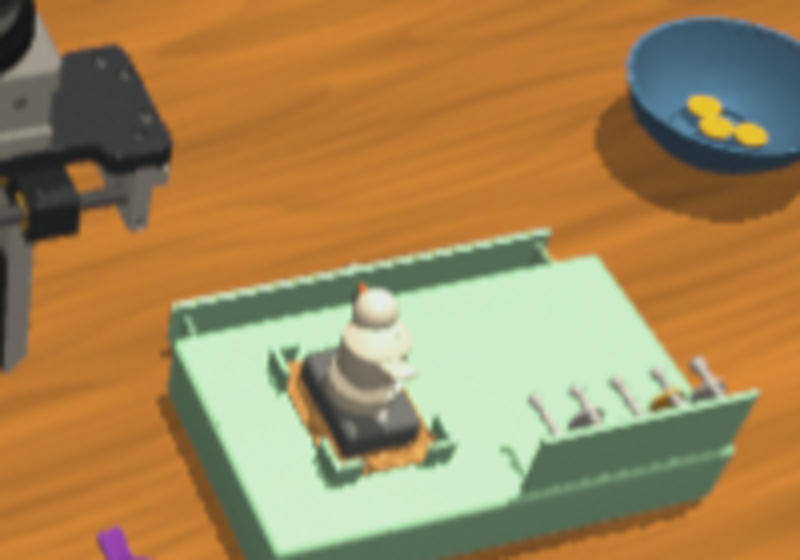

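The bird (crop (370,350)) stands upright on the middle of the cover, which lies square in the pocket. I hand the job in.

```bash
python3 -c "
from cell import manip; print(manip.sign_off())"
```

```text
the job is handed in; nothing more can be done
None
```

The grey key cover lies flat and square in the middle of the pocket, key side up. The white bird stands upright on its middle, and I handed the job in at about 22 s with the gripper clear; no verdict came back.

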